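Stack packed glass columns on a V-cradle and chock them

TASK

Put the columns away in the blue storage cradle: lay the slim yellow-filled column from the white draining rack in the cradle's empty V seat beside the one already there and let go, then set the orange chock on the cradle's grey base and slide it, sloping face first, snugly under the outer side of that column so that it cannot roll out. Only then lower the big column gently into the groove on top of the two slim ones and let go once it rests there (it must not be dropped), all three roughly centred end to end on the cradle. Do not squeeze the chock so hard against the column that it climbs out of its V, and leave the other glassware and things on the bench alone.

Things in the scene. Friction and masses are not known exactly. Their poses are not given: they have to be found in the camera images.
- cradle: Fixed storage cradle, on either half of the bench. Grey base 150 mm (x) by y -60 to +105, 10 thick. Two blue bearers 12 thick at x = -55 and +55, open between, y -56 to +44, each with two V notches (flanks 20 deg, vertex 26 mm up) at y = -29 and +29; past the first a fixed stop 50 high, past the second bare base for the chock. Origin on the bench midway between the Vs; x along them.
- seat (a point): Middle of the empty V seat: where the slim column's middle comes to lie, at x = 0, y = +29, z = 42 mm in the cradle's frame (column along x); axes as the cradle's.
- pad (a point): Point on top of the bare base plate, at x = 0, y = +72, z = 10 mm in the cradle's frame. The chock can be set down with its origin here and slid towards -y, 25 mm to touch the seated column: its toe goes under the column, so it cannot be lowered straight into its final place.
- groove (a point): Where the big column's middle comes when it rests on both seated slim ones: x = 0, y = 0, z = 74 mm in the cradle's frame (column along x); axes as the cradle's.
- rack: Fixed white draining rack, base plate 150 mm (x) by 180 mm (y), 8 mm thick, two bearers 12 mm thick at x = -55 and +55 mm with V notches along x (flanks 30 degrees): at y = -45 mm lies the slim column (axis 50 mm above the bench), at y = +45 mm the big one (axis 60 mm above the bench). Origin on the bench under its middle.
- slim: Loose slim glass column with yellow filling and blue end caps, a solid round bar 30 mm in diameter and 200 mm long (plus a 12 mm white spigot of look only at each end), about 0.25 kg; starts in the rack. Origin at its middle on its axis; x along its axis.
- laid: Loose slim glass column like it but with white filling, 30 mm in diameter and 200 mm long, about 0.25 kg; it already lies in the cradle's V at y = -29 mm against the fixed stop, and stays there. Origin at its middle on its axis; x along its axis.
- big: Loose big glass column with brick-red filling and black end caps, a round bar 56 mm in diameter and 200 mm long, about 0.55 kg; starts in the rack. Origin at its middle on its axis; x along its axis.
- chock: Loose orange wedge, 50 mm long (x), 30 high, 0.15 kg, on the bench. A 45 degree face looks to -y, from a 7 mm high toe at y = -22 to full height at y = +1; thence to y = +29 an upright block, to be gripped across the 50 mm. Origin on the underside. In use its axes are parallel to the cradle's; with its origin at y = 47 mm, z = 10 in the cradle's frame the face just touches the seated column.
- dropper: Small clear glass bottle with white cap, 32 mm wide, 70 mm high. Origin at the middle of its underside. Bystander.
- flask: Clear volumetric flask, 68 mm wide, 150 mm high. Origin at the middle of its underside. Bystander.
- cup: White paper-coloured cup, 72 mm wide, 85 mm high. Origin at the middle of its underside. Bystander.
- amber: Amber bottle with black cap, 70 mm wide, 150 mm high. Origin at the middle of its underside. Bystander.
- cylinder: Glass measuring cylinder on an 80 mm foot, 240 mm high. Origin at the middle of its underside. Bystander.
- spatula: Broad steel scraper with a wooden handle lying on the bench, 180 mm long. Origin near its middle. Bystander.
Not all that is in view belongs to the job. What is shaped like the cradle but green or red is not meant.

How it is judged:
On the way, in this order (a step that is already met when the one before it is completed fails the run):
1. the slim column lies released in the cradle's empty V (x of slim in the frame of cradle between -0.025 and 0.025 m and y of slim in the frame of cradle between 0.024 and 0.034 m and z of slim in the frame of cradle between 0.038 and 0.046 m and angle between the x axis of slim and the x axis of cradle, either way round below 0.12 rad and contact force between the fingers and slim below 0.1 N and linear speed of slim below 0.02 m/s), for 0.2 s.
2. the chock sits released and snug under the outer side of the slim column, which is still in its V (x of slim in the frame of cradle between -0.025 and 0.025 m and y of slim in the frame of cradle between 0.024 and 0.034 m and z of slim in the frame of cradle between 0.038 and 0.046 m and angle between the x axis of slim and the x axis of cradle, either way round below 0.12 rad and y of chock in the frame of cradle between 0.0435 and 0.0525 m and x of chock in the frame of cradle between -0.015 and 0.015 m and z of chock in the frame of cradle between 0.006 and 0.014 m and angle between chock's own z axis and vertical below 0.12 rad and angle between the y axis of chock and the y axis of cradle, either way round below 0.17 rad and contact force between the fingers and chock below 0.1 N and linear speed of chock below 0.02 m/s), for 0.2 s.
3. the big column rests released in the groove on top of the two (x of big in the frame of cradle between -0.025 and 0.025 m and y of big in the frame of cradle between -0.006 and 0.006 m and z of big in the frame of cradle between 0.0687 and 0.0787 m and angle between the x axis of each of big, slim and the x axis of cradle, either way round below 0.12 rad and x of slim in the frame of cradle between -0.025 and 0.025 m and y of slim in the frame of cradle between 0.024 and 0.034 m and z of slim in the frame of cradle between 0.038 and 0.046 m and y of chock in the frame of cradle between 0.0435 and 0.0525 m and x of chock in the frame of cradle between -0.015 and 0.015 m and z of chock in the frame of cradle between 0.006 and 0.014 m and angle between chock's own z axis and vertical below 0.12 rad and angle between the y axis of chock and the y axis of cradle, either way round below 0.17 rad and contact force between the fingers and big below 0.1 N and linear speed of big below 0.02 m/s), for 0.2 s.
At the end, for the whole second after the job is handed in: Slim columns in both V seats (5 mm sideways, 4 mm height), big one in the groove on top (6 mm, 5 mm), all within 25 mm along and 7 degrees; chock flat on the base, square within 10 degrees, centred within 15 mm, origin 43.5 to 52.5 mm from the cradle's (47 touches); all released, at rest (all of step 3 and x of laid in the frame of cradle between -0.025 and 0.025 m and y of laid in the frame of cradle between -0.034 and -0.024 m and z of laid in the frame of cradle between 0.038 and 0.046 m and angle between the x axis of laid and the x axis of cradle, either way round below 0.12 rad and contact force between the fingers and slim below 0.1 N and contact force between the fingers and chock below 0.1 N and linear speed of each of slim, laid, chock below 0.02 m/s).
It fails at once if a bystander is moved more than 25 mm or knocked over (distance of any of dropper, flask, cup, amber, cylinder, spatula from where it was at the start of the episode above 0.025 m).
It fails at once if the column already in the cradle is moved more than 20 mm (distance of laid from where it was at the start of the episode above 0.02 m).
It fails at once if the big column falls or plunges (over 0.35 m/s, a drop of 6 mm) within 20 mm of its place, or is pressed on the slim ones with over 40 N (contact force between big and slim above 40 N or contact force between big and laid above 40 N or (linear speed of big above 0.35 m/s and distance between big and groove below 0.02 m)).
It also fails if it takes over 72 s, if anything falls off the work surface, if the arm or the gripper's body presses on something with over 40 N, if the wrist force passes 120 N, or if a joint passes its speed limit or range.

ROBOT

A 7-joint arm with a two-finger parallel gripper is mounted at the origin on the work surface. World frame = base frame: x ahead of the robot, y to its left, z up, the work surface at z = 0. Lengths are in m, angles in rad, forces in N, time in s.
With the tool pointing down it reaches from about 0.425 to 1.025 m from the base axis. Payload 9.4 kg.
Tool frame: the origin (TCP) lies midway between the tips of the shut fingers; the grasp point (between the pads) lies 19 mm behind it; z points along the fingers, y is the line along which they close (so a half turn about z gives the same grasp; the last joint's range is limited). The gripper opens to 93 mm and grips with 3 to 60 N. Pads are 15 mm wide; open, the fingers measure 128 mm over their backs; the gripper's body (75 mm by 188 mm) begins 65 mm behind the grasp point.
Start: joints at [-1.344, 0.599, -0.003, 1.599, 0.002, 0.943, -0.08], TCP at [0.217, 0.692, 0.219] pointing down, gripper open.
Joint ranges: [-2.57, 2.57], [-0.35, 1.97], [-1.29, 1.29], [0.11, 2.56], [-1.05, 4.19], [0.11, 1.86], [-2.63, 2.63]. Speed limits (rad/s): [2.22, 2.22, 3.01, 3.01, 3.14, 3.14, 3.14].

INTERFACE

Orientations are given as a unit quaternion [w, x, y, z].
In Python, from station import state, grab_frame, close_job, trace, spot_point gives the robot as it stands.
- The arm moves only by the shell command python3 -m crank 'ROWS' [FORCE]. ROWS is a JSON object whose one key "plan" holds a list of rows, each an object with "delta_rot": the turn, a rotation vector about the tool's x, y, z in units of 8 degrees (1.0 is 8 degrees), a list of three; "travel": the shift along the tool's x, y, z in units of 30 mm (1.0 is 30 mm), a list of three; "fingers": the opening, from -1 (shut) to 1 (fully open). In form: {"plan": [{"delta_rot": [ax, ay, az], "travel": [x, y, z], "fingers": fingers}, ...]}. A call has 1 to 20 rows; each row is the pose to reach, as a shift and turn from the pose commanded when the call began, along the tool's axes at that moment; what a row does not reach only later rows make up. A row lasts 1/10 s, in which the tool goes at most 50 mm and 8.59 degrees, less where a joint would pass 70% of its speed; a pose out of reach is approached as far as the arm can. A call with a gripper value outside its range is refused whole. The fingers move at their own pace and stop on an object; FORCE is the grip in N (left out, the last holds). Time passes only in rows, so rows that repeat a pose let the fingers close. It gives the time, the measured TCP pose, the force, the opening and the grip force at its end, in the units of the state.
- state(): the state, without advancing time (a new reading comes with each control period).
- grab_frame(name): name is "scene" or "top" or "wrist"; returns a dict with "image" (400x640x3 uint8, blue, green, red), "fx", "fy", "cx", "cy" (pixels), "rvec" (rotation vector, rad) and "tvec" (3), from world to camera coordinates, as OpenCV has them; the wrist camera has in their place "tool_from_camera" (4x4, takes a point from camera to tool coordinates, whose origin is the TCP and whose axes are the flange's). Camera axes: x right, y down, z forward; pixel columns grow to the right and rows downward; lengths in m; the calibration is good to about 2 mm. The wrist camera is an equidistant fisheye: a pixel r from the principal point sees the ray r / f radians off the axis. A picture is of the moment at which its call begins: read the wrist's pose just before it. There is no depth.
- close_job(): hands the job in; it is judged then, once.
Trained networks look in the newest picture that a camera, given by its name, has taken for a name from the list of things; names that differ only in an ending like _2 or _b are one class to them, and where a whole thing is asked for, a point or a joint stands for the part that bears it (a point fixed in the world has none). Each returns a list of dicts, best first, with "p" (0 to 1); they miss things now and then, are a little off and sometimes report something else, mostly with a low value. They report only what shows in the picture. A call takes as long as a camera call. They do not tell look-alikes from the thing itself.
- trace(camera, target): "region" (400x640 bool, what is visible of it).
- spot_point(camera, target): "position" ([x, y, z] in m, in the coordinates of the camera as it stood for that picture, good to about 4 mm: a listed point, or the origin of a listed thing).
The state is a dict: "clock": time; "joints": joint angles; "joint_vel": joint speeds; "tau": joint torques, N m; "ee_pos": TCP position; "tool_rot": TCP orientation; "force": force on the tool from outside, world axes, zero at the start; "wrist_torque": the same for the moment, N m; "opening": opening from 0.0 (shut) to 1.0 (fully open); "grip_force": force on a finger pad.
Only numpy, scipy, OpenCV 4.12 (cv2) and the standard library are available. Lean on these libraries where they do the work, as an engineer would, in place of code of your own. Each camera call takes 0.05 s, during which the arm holds its last target. There are 200 camera calls.

## Working session

There is one attempt and no reset: what is moved stays moved. The work goes in short steps, Python scripts to look and compute and a shell command to move; the robot and the scene stay as the last step left them, time stands still between calls to the robot, and variables do not carry over. Pictures are saved under pics/ and viewed, at most 14 in all, crops included, and the job is handed in when it is done.

```bash
mkdir -p pics
cat > h.py <<'E'
import numpy as np, cv2
from scipy.spatial.transform import Rotation as R
from station import state, grab_frame, close_job, trace, spot_point
def T(f,st=None):
    M=np.eye(4)
    if 'rvec' in f:
        M[:3,:3]=cv2.Rodrigues(np.array(f['rvec'],float))[0]; M[:3,3]=np.ravel(f['tvec']); return np.linalg.inv(M)
    q=st['tool_rot']; M[:3,:3]=R.from_quat([q[1],q[2],q[3],q[0]]).as_matrix(); M[:3,3]=st['ee_pos']
    return M@np.array(f['tool_from_camera'])
def look(cam,names,save=None):
    st=state(); f=grab_frame(cam); M=T(f,st)
    if save: cv2.imwrite('pics/'+save,f['image'])
    for n in names:
        for d in spot_point(cam,n)[:3]:
            p=M[:3,:3]@np.array(d['position'])+M[:3,3]
            print(cam,n,round(d['p'],2),p.round(4))
    return f,M
E
python3 - <<'E'
from h import *
n=['cradle','seat','pad','groove','rack','slim','laid','big','chock']
for c in ('scene','top'):
    f,M=look(c,n+(['dropper','flask','cup','amber','cylinder','spatula'] if c=='top' else []),c+'0.png'); print(M[:3,3])
s=state(); print(s)
E
```

```text
scene cradle 0.89 [ 0.7787 -0.3595 -0.0029]
scene cradle 0.85 [ 0.5034 -0.2426  0.0019]
scene cradle 0.64 [ 0.2612  0.1997 -0.0032]
scene seat 0.91 [ 0.248  -0.2802  0.0487]
scene seat 0.83 [ 0.7813 -0.3277  0.0425]
scene seat 0.63 [ 0.6331  0.42   -0.001 ]
scene pad 0.95 [0.2755 0.2746 0.0089]
scene pad 0.81 [ 0.5264 -0.1674  0.0148]
scene pad 0.67 [ 0.7861 -0.2887  0.0108]
scene groove 0.83 [ 0.2376 -0.3052  0.0732]
scene groove 0.74 [ 0.5025 -0.2379  0.002 ]
scene groove 0.63 [ 0.7772 -0.3596  0.0755]
scene rack 0.75 [5.280e-01 2.005e-01 5.000e-04]
scene rack 0.54 [ 0.633   0.418  -0.0028]
scene slim 0.59 [0.5195 0.1523 0.0487]
scene laid 0.9 [ 0.4989 -0.2708  0.0427]
scene chock 0.92 [ 0.549  -0.0213 -0.0008]
[ 1.20632209 -0.14003321  0.73560611]
top cradle 0.98 [0.2622 0.2082 0.0013]
top cradle 0.64 [ 0.5055 -0.2342  0.0039]
top cradle 0.62 [ 0.2398 -0.2951 -0.0021]
top seat 0.89 [0.2684 0.235  0.0397]
top seat 0.8 [ 0.7864 -0.3272  0.0425]
top seat 0.68 [ 0.2517 -0.2716  0.042 ]
top pad 0.94 [ 0.262  -0.2299  0.0061]
top pad 0.8 [0.2779 0.2803 0.0092]
top pad 0.74 [ 0.5239 -0.1
[... 838 characters left out ...]
78]
{'clock': 1.3, 'joints': array([-1.34370448,  0.59926503, -0.00250007,  1.5993896 ,  0.00180931,
        0.94290684, -0.0798111 ]), 'joint_vel': array([0.00104708, 0.00030685, 0.00224297, 0.0014394 , 0.00086677,
       0.0004887 , 0.00029658]), 'tau': array([ 7.59100076e-04, -7.64848709e+01,  1.49683893e+00, -2.52687550e+01,
       -5.22369880e-02,  1.06357777e-02,  4.95853931e-05]), 'ee_pos': array([0.21688792, 0.69180415, 0.21864673]), 'tool_rot': array([2.81933575e-05, 1.51304513e-01, 9.88487199e-01, 1.46840908e-05]), 'force': array([-0.25673074,  0.07362867, -1.33324505]), 'wrist_torque': array([-0.02068214,  0.01445724,  0.00594214]), 'grip_force': 0.0, 'opening': 1.001284423840096}
```

View pictures.

View pics/top0.png

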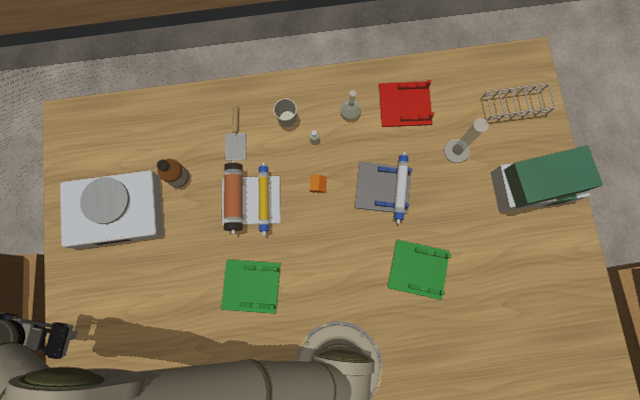

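View pics/scene0.png

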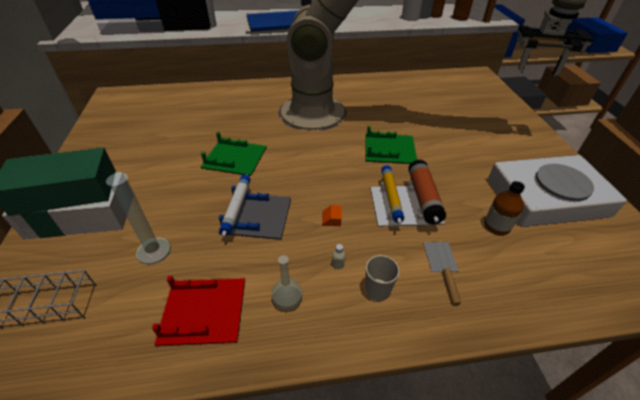

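The blue cradle is the one at px (385,187) in the top view, holding the white-filled column. The rack is at (250,200), with slim at (264,198) and big at (233,198). The chock is at (318,183). The green and red cradles are decoys. Next I'll measure the yaws from masks.

```bash
cat >> h.py <<'E'
def unproj(f,M,uv,z):
    uv=np.array(uv,float).reshape(-1,2)
    d=np.c_[(uv[:,0]-f['cx'])/f['fx'],(uv[:,1]-f['cy'])/f['fy'],np.ones(len(uv))]@M[:3,:3].T
    o=M[:3,3]; return o+d*((z-o[2])/d[:,2])[:,None]
def unproj_w(f,M,uv,z):
    uv=np.array(uv,float).reshape(-1,2)-[f['cx'],f['cy']]; r=np.linalg.norm(uv,axis=1)+1e-9; th=r/f['fx']
    d=np.c_[uv*(np.sin(th)/r)[:,None],np.cos(th)]@M[:3,:3].T
    o=M[:3,3]; return o+d*((z-o[2])/d[:,2])[:,None]
def axis(p):
    c=p[:,:2].mean(0); w,v=np.linalg.eigh(np.cov((p[:,:2]-c).T)); a=v[:,1]*np.sign(v[0,1]); return c,np.degrees(np.arctan2(a[1],a[0])),np.sqrt(w)
def pose(name,cam,z,f,M):
    un=unproj_w if cam=='wrist' else unproj
    for d in trace(cam,name)[:2]:
        m=d['region']; v,u=np.nonzero(m)
        p=un(f,M,np.c_[u,v],z); c,a,s=axis(p)
        q=cv2.minAreaRect((p[:,:2]*1000).astype(np.float32))
        print(cam,name,round(d['p'],2),len(u),'c',c.round(4),'ang',round(a,2),'sd',s.round(4),'rect',np.round(q[0],1),np.round(q[1],1),round(q[2],1))
def goto(p,ydeg,st=None):
    "travel and rot units to bring TCP to p, tool down, tool y along ydeg (mod 180)"
    st=st or state(); q=st['tool_rot']; Rc=R.from_quat([q[1],q[2],q[3],q[0]])
    best=None
    for k in (0,180):
        a=np.radians(ydeg+k); y=np.array([np.cos(a),np.sin(a),0]); z=np.array([0,0,-1.]); x=np.cross(y,z)
        r=(Rc.inv()*R.from_matrix(np.c_[x,y,z])).as_rotvec(degrees=True)/8
        if best is None or np.linalg.norm(r)<np.linalg.norm(best): best=r
    t=Rc.inv().apply(np.array(p)-st['ee_pos'])/.03
    print('travel',t.round(3),'rot',best.round(3))
E
python3 - <<'E'
from h import *
for c in ('top','scene'):
    f=grab_frame(c);M=T(f)
    for n,z in (('slim',.055),('big',.07),('laid',.05),('chock',.02),('rack',.01)): pose(n,c,z,f,M)
    g=f['image'].astype(int)
    if c=='top':  # grey base of cradle, crop
        m=np.zeros(g.shape[:2],bool); m[155:220,345:412]=1
        h=cv2.cvtColor(f['image'],cv2.COLOR_BGR2HSV); m&=(h[...,1]<45)&(h[...,2]<140)
        _,l,s,_=cv2.connectedComponentsWithStats(m.astype(np.uint8)); m=l==1+s[1:,4].argmax()
        v,u=np.nonzero(m); p=unproj(f,M,np.c_[u,v],.01)
        print('base',len(u),cv2.minAreaRect((p[:,:2]*1000).astype(np.float32)))
st=state()
print('above slim view'); goto([.53,.19,.40],81.6,st); print(st['joints'].round(3))
E
```

```text
top slim 0.77 706 c [0.5165 0.1578] ang -6.17 sd [0.0091 0.0603] rect [518.1 156.1] [ 32.8 212.6] 83.9
top big 0.71 1290 c [0.5314 0.247 ] ang -5.59 sd [0.0161 0.0601] rect [530.9 247.5] [ 54.4 216.9] 84.3
top laid 0.89 645 c [ 0.4958 -0.2594] ang -14.16 sd [0.0084 0.0603] rect [ 497.7 -260. ] [ 29.8 219.6] 75.8
top chock 0.5 282 c [ 0.5501 -0.0107] ang 8.56 sd [0.0145 0.016 ] rect [551.8 -10.9] [49.9 54.4] 82.1
top rack 0.9 1212 c [0.5229 0.1733] ang 17.22 sd [0.0386 0.0414] rect [523.4 170.6] [115.8 144. ] 84.3
top rack 0.68 85 c [ 0.706  -0.0216] ang -1.99 sd [0.0073 0.0101] rect [705.6 -21.6] [25.7 37. ] 82.3
base 1669 ((513.9076538085938, -196.31280517578125), (128.79586791992188, 152.67332458496094), 75.61324310302734)
scene slim 0.84 628 c [0.5295 0.1501] ang -5.9 sd [0.0087 0.0632] rect [521.  151.7] [ 32.  223.6] 84.3
scene laid 0.69 740 c [ 0.5126 -0.2685] ang -13.59 sd [0.0094 0.0609] rect [ 503.9 -266.4] [ 34.8 221.6] 76.3
scene chock 0.83 369 c [ 0.556  -0.0183] ang -17.82 sd [0.0138 0.021 ] rect [553.2 -18.4] [49.  72.8] 82.0
scene rack 0.57 1301 c [0.5359 0.1689] ang 3.87 sd [0.0415 0.0441] rect [525.2 169.9] [128.7 162.1] 84.4
above slim view
travel [-14.963 -12.839  -6.045] rot [ 0.     0.    -1.125]
[-1.344  0.599 -0.003  1.599  0.002  0.943 -0.08 ]
```

```bash
python3 -m crank '{"plan":[{"delta_rot":[0,0,-1.42],"travel":[-5,-4.3,-3.7],"fingers":0.1},{"delta_rot":[0,0,-1.42],"travel":[-14.96,-12.84,-3.7],"fingers":0.1},{"delta_rot":[0,0,-1.42],"travel":[-14.96,-12.84,-3.7],"fingers":0.1},{"delta_rot":[0,0,-1.42],"travel":[-14.96,-12.84,-3.7],"fingers":0.1},{"delta_rot":[0,0,-1.42],"travel":[-14.96,-12.84,-3.7],"fingers":0.1},{"delta_rot":[0,0,-1.42],"travel":[-14.96,-12.84,-3.7],"fingers":0.1},{"delta_rot":[0,0,-1.42],"travel":[-14.96,-12.84,-3.7],"fingers":0.1},{"delta_rot":[0,0,-1.42],"travel":[-14.96,-12.84,-3.7],"fingers":0.1},{"delta_rot":[0,0,-1.42],"travel":[-14.96,-12.84,-3.7],"fingers":0.1},{"delta_rot":[0,0,-1.42],"travel":[-14.96,-12.84,-3.7],"fingers":0.1},{"delta_rot":[0,0,-1.42],"travel":[-14.96,-12.84,-3.7],"fingers":0.1},{"delta_rot":[0,0,-1.42],"travel":[-14.96,-12.84,-3.7],"fingers":0.1},{"delta_rot":[0,0,-1.42],"travel":[-14.96,-12.84,-3.7],"fingers":0.1},{"delta_rot":[0,0,-1.42],"travel":[-14.96,-12.84,-3.7],"fingers":0.1},{"delta_rot":[0,0,-1.42],"travel":[-14.96,-12.84,-3.7],"fingers":0.1}]}' 30
python3 - <<'E'
from h import *
f,M=look('wrist',['slim','big','chock','rack'],'w1.png'); print(M.round(3))
for n,z in (('slim',.05),('big',.06),('chock',.02)): pose(n,'wrist',z,f,M)
print(state()['clock'],state()['opening'])
E
```

```text
clock: 3.4
ee_pos: [0.5291, 0.1913, 0.3294]
tool_rot: [-0.0, 0.052, 0.999, 0.0]
force: [-0.2, 0.3, 1.1]
opening: 0.549
grip_force: 0.0
wrist slim 0.69 [6.365e-01 4.197e-01 1.000e-04]
wrist slim 0.63 [0.5192 0.1561 0.0529]
wrist slim 0.42 [ 0.505  -0.2383  0.0729]
wrist big 0.77 [0.5295 0.2465 0.0586]
wrist chock 0.74 [ 5.481e-01 -2.070e-02  2.000e-04]
wrist rack 0.74 [0.5249 0.1963 0.0013]
[[ 0.103  0.96   0.261  0.456]
 [ 0.995 -0.099 -0.027  0.198]
 [ 0.     0.262 -0.965  0.495]
 [ 0.     0.     0.     1.   ]]
wrist slim 0.98 2826 c [0.5148 0.155 ] ang -5.61 sd [0.0084 0.0599] rect [517.4 154.4] [ 31.  223.3] 84.4
wrist big 0.7 5567 c [0.5304 0.2438] ang -6.26 sd [0.0162 0.0599] rect [533.  243.7] [ 57.9 226.2] 84.2
wrist chock 0.82 956 c [ 0.5489 -0.0091] ang -3.78 sd [0.015  0.0163] rect [550.2  -9.2] [53.3 58.7] 78.9
3.8 0.548303210180656
```

View pics/w1.png

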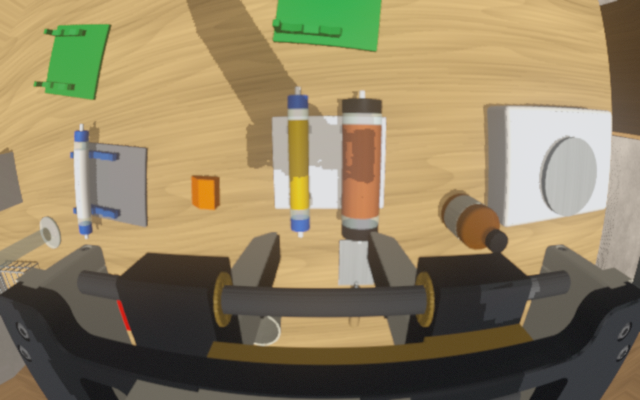

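```bash
python3 -m crank '{"plan":[{"delta_rot":[0,0,0],"travel":[0.22,-1.26,1],"fingers":0.1},{"delta_rot":[0,0,0],"travel":[0.22,-1.26,5],"fingers":0.1},{"delta_rot":[0,0,0],"travel":[0.22,-1.26,7],"fingers":0.1},{"delta_rot":[0,0,0],"travel":[0.22,-1.26,7],"fingers":0.1},{"delta_rot":[0,0,0],"travel":[0.22,-1.26,7],"fingers":0.1},{"delta_rot":[0,0,0],"travel":[0.22,-1.26,8],"fingers":0.1},{"delta_rot":[0,0,0],"travel":[0.22,-1.26,9],"fingers":0.1},{"delta_rot":[0,0,0],"travel":[0.22,-1.26,9.95],"fingers":0.1},{"delta_rot":[0,0,0],"travel":[0.22,-1.26,9.95],"fingers":0.1},{"delta_rot":[0,0,0],"travel":[0.22,-1.26,9.95],"fingers":-0.4},{"delta_rot":[0,0,0],"travel":[0.22,-1.26,9.95],"fingers":-0.6},{"delta_rot":[0,0,0],"travel":[0.22,-1.26,9.95],"fingers":-0.6},{"delta_rot":[0,0,0],"travel":[0.22,-1.26,9.95],"fingers":-0.6},{"delta_rot":[0,0,0],"travel":[0.22,-1.26,9.95],"fingers":-0.6}]}' 25
```

```text
clock: 5.2
ee_pos: [0.5206, 0.1554, 0.0329]
tool_rot: [0.002, 0.052, 0.999, 0.002]
force: [-0.3, 5.6, 3.7]
opening: 0.316
grip_force: 25.0
```

```bash
python3 -m crank '{"plan":[{"delta_rot":[0,0,0],"travel":[0,0,-0.5],"fingers":-0.6},{"delta_rot":[0,0,0],"travel":[0,0,-1.5],"fingers":-0.6},{"delta_rot":[0,0,0],"travel":[0,0,-3],"fingers":-0.6},{"delta_rot":[0,0,0],"travel":[0,0,-4.5],"fingers":-0.6},{"delta_rot":[0,0,0.3],"travel":[-0.1,-1,-5.6],"fingers":-0.6},{"delta_rot":[0,0,0.6],"travel":[-0.2,-2.3,-5.6],"fingers":-0.6},{"delta_rot":[0,0,1],"travel":[-0.3,-3.6,-5.6],"fingers":-0.6},{"delta_rot":[0,0,1],"travel":[-0.45,-4.9,-5.6],"fingers":-0.6},{"delta_rot":[0,0,1],"travel":[-0.55,-6.2,-5.6],"fingers":-0.6},{"delta_rot":[0,0,1],"travel":[-0.65,-7.5,-5.6],"fingers":-0.6},{"delta_rot":[0,0,1],"travel":[-0.8,-8.8,-5.6],"fingers":-0.6},{"delta_rot":[0,0,1],"travel":[-0.9,-10.1,-5.6],"fingers":-0.6},{"delta_rot":[0,0,1],"travel":[-1,-11.2,-5.6],"fingers":-0.6},{"delta_rot":[0,0,1],"travel":[-1.07,-12,-5.6],"fingers":-0.6},{"delta_rot":[0,0,1],"travel":[-1.07,-12,-5.6],"fingers":-0.6},{"delta_rot":[0,0,1],"travel":[-1.07,-12,-5.6],"fingers":-0.6}]}'
python3 - <<'E'
from h import *
f,M=look('wrist',['slim','laid','cradle','seat','pad','groove','chock'],'w2.png')
for n,z in (('slim',.219),('laid',.042),('chock',.02)): pose(n,'wrist',z,f,M)
print(state()['clock'])
E
```

```text
clock: 6.8
ee_pos: [0.513, -0.2085, 0.1999]
tool_rot: [0.0, 0.123, 0.992, 0.0]
force: [-0.6, 0.8, -2.4]
opening: 0.315
grip_force: 25.0
wrist slim 0.73 [ 0.5089 -0.2058  0.2166]
wrist laid 0.78 [ 0.4969 -0.265   0.0387]
wrist cradle 0.68 [ 0.5041 -0.2409 -0.0029]
wrist pad 0.77 [ 0.5207 -0.1641  0.0076]
wrist groove 0.75 [ 0.5047 -0.2356  0.0747]
wrist groove 0.16 [ 0.5959 -0.4674  0.0071]
wrist chock 0.58 [ 5.456e-01 -2.180e-02  2.000e-04]
wrist slim 0.92 16105 c [ 0.4729 -0.1997] ang -13.93 sd [0.0085 0.0433] rect [ 485.9 -202.9] [ 31.  175.2] 75.9
wrist slim 0.29 5851 c [ 0.47   -0.1923] ang 75.86 sd [0.0173 0.0239] rect [ 469.5 -203. ] [71. 62.] 76.5
wrist laid 0.85 4340 c [ 0.4745 -0.2604] ang -15.2 sd [0.0088 0.0487] rect [ 481.8 -262.1] [ 32.2 195.3] 76.1
wrist chock 0.89 1884 c [ 0.5475 -0.018 ] ang 66.47 sd [0.0152 0.019 ] rect [548.4 -17.4] [67.5 55.4] 78.9
wrist chock 0.52 5450 c [ 0.5095 -0.1894] ang 78.25 sd [0.0397 0.0545] rect [ 507.6 -217.9] [165.4 143.1] 76.5
7.35
```

View pics/w2.png

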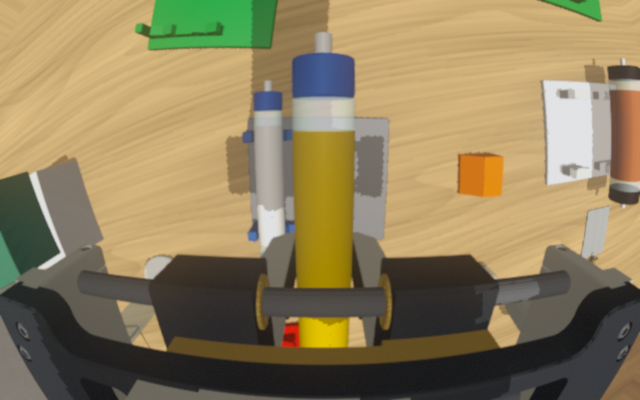

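```bash
python3 -m crank '{"plan":[{"delta_rot":[0,0,0],"travel":[-0.13,-0.03,1.3],"fingers":-0.6},{"delta_rot":[0,0,0],"travel":[-0.13,-0.03,2.6],"fingers":-0.6},{"delta_rot":[0,0,0],"travel":[-0.13,-0.03,3.9],"fingers":-0.6},{"delta_rot":[0,0,0],"travel":[-0.13,-0.03,4.8],"fingers":-0.6},{"delta_rot":[0,0,0],"travel":[-0.13,-0.03,5.3],"fingers":-0.6},{"delta_rot":[0,0,0],"travel":[-0.13,-0.03,5.5],"fingers":-0.6},{"delta_rot":[0,0,0],"travel":[-0.13,-0.03,5.6],"fingers":-0.6},{"delta_rot":[0,0,0],"travel":[-0.13,-0.03,5.7],"fingers":-0.6},{"delta_rot":[0,0,0],"travel":[-0.13,-0.03,5.75],"fingers":-0.6},{"delta_rot":[0,0,0],"travel":[-0.13,-0.03,5.75],"fingers":-0.6}]}'
```

```text
clock: 8.35
ee_pos: [0.5173, -0.2102, 0.0272]
tool_rot: [0.001, 0.122, 0.993, -0.0]
force: [0.0, -0.6, -1.9]
opening: 0.317
grip_force: 25.0
```

```bash
python3 -m crank '{"plan":[{"delta_rot":[0,0,0],"travel":[0,0,0.05],"fingers":-0.6},{"delta_rot":[0,0,0],"travel":[0,0,0.07],"fingers":-0.6},{"delta_rot":[0,0,0],"travel":[0,0,0.07],"fingers":-0.6}]}'
```

```text
clock: 8.65
ee_pos: [0.5172, -0.2101, 0.025]
tool_rot: [0.0, 0.122, 0.993, -0.0]
force: [-1.4, 1.3, 2.5]
opening: 0.316
grip_force: 25.0
```

```bash
python3 -m crank '{"plan":[{"delta_rot":[0,0,0],"travel":[0,0,0.02],"fingers":-0.6},{"delta_rot":[0,0,0],"travel":[0,0,0.02],"fingers":-0.3},{"delta_rot":[0,0,0],"travel":[0,0,0.02],"fingers":-0.2},{"delta_rot":[0,0,0],"travel":[0,0,0.02],"fingers":-0.13},{"delta_rot":[0,0,0],"travel":[0,0,0.02],"fingers":-0.13},{"delta_rot":[0,0,0],"travel":[0,0,0.02],"fingers":-0.13},{"delta_rot":[0,0,0],"travel":[0,0,-0.4],"fingers":-0.13},{"delta_rot":[0,0,0],"travel":[0,0,-1],"fingers":-0.13},{"delta_rot":[0,0,0],"travel":[0,0,-2.2],"fingers":0},{"delta_rot":[0,0,0],"travel":[0,0,-3.5],"fingers":0.4},{"delta_rot":[0,0,0],"travel":[0,0,-5],"fingers":0.5},{"delta_rot":[0,0,0],"travel":[0,0,-6],"fingers":0.5},{"delta_rot":[0,0,0],"travel":[0,0,-6],"fingers":0.5}]}'
python3 - <<'E'
from h import *
f,M=look('wrist',['slim','laid','seat','pad','groove','chock','cradle'],'w3.png')
for n,z in (('slim',.042),('laid',.042),('chock',.02)): pose(n,'wrist',z,f,M)
s=state();print(s['clock'],s['opening'],s['force'])
E
```

```text
clock: 9.95
ee_pos: [0.5187, -0.2109, 0.2096]
tool_rot: [0.004, 0.122, 0.992, -0.001]
force: [0.1, 0.1, -1.5]
opening: 0.741
grip_force: 0.0
wrist slim 0.75 [ 0.5126 -0.2091  0.0411]
wrist laid 0.51 [ 0.7722 -0.148  -0.0013]
wrist seat 0.89 [ 0.5142 -0.2111  0.0435]
wrist pad 0.87 [ 0.7825 -0.2851  0.0119]
wrist pad 0.62 [ 0.5193 -0.1648  0.0061]
wrist groove 0.91 [ 0.504  -0.237   0.0752]
wrist chock 0.95 [ 0.5485 -0.0231  0.0021]
wrist cradle 0.95 [ 0.5022 -0.24   -0.0009]
wrist cradle 0.59 [ 7.750e-01 -3.518e-01  7.000e-04]
wrist slim 0.69 4787 c [ 0.5089 -0.2092] ang -13.83 sd [0.0082 0.0597] rect [ 514.6 -210.6] [ 30.7 225.4] 75.6
wrist slim 0.6 745 c [ 0.7453 -0.1626] ang 9.28 sd [0.0112 0.0151] rect [ 746.5 -165.1] [60.  42.9] 8.0
wrist laid 0.79 4788 c [ 0.4899 -0.2636] ang -13.99 sd [0.0085 0.0589] rect [ 496.  -265.3] [ 32.  225.3] 76.1
wrist chock 0.92 1839 c [ 0.5474 -0.0182] ang 72.59 sd [0.0153 0.0191] rect [548.2 -17.6] [67.7 55.8] 80.5
10.5 0.7481594192128629 [-0.37774271  0.57041555 -1.3432145 ]
```

View pics/w3.png

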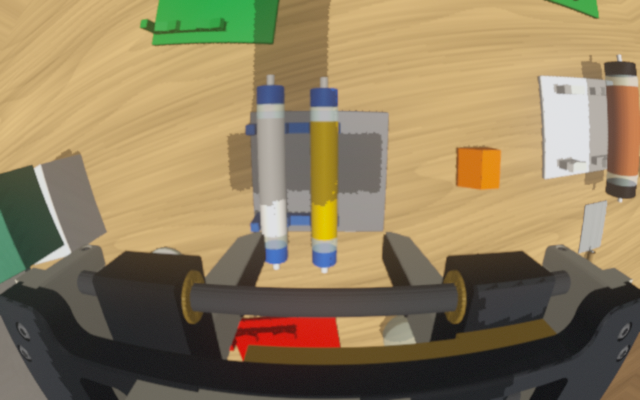

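Run:
```python
from h import *
s=state(); print(s['joints'].round(2)); goto([.551,-.008,.2],-9,s)
f=cv2.imread('pics/w3.png')[135:205,440:520]; cv2.imwrite('pics/c3.png',cv2.resize(f,None,fx=7,fy=7,interpolation=cv2.INTER_CUBIC))
```

```text
[ 0.2   0.42  0.11  2.01 -0.07  0.72  1.68]
travel [0.528 6.811 0.132] rot [-6.0000e-03 -6.0000e-03  1.0619e+01]
```

View pics/c3.png

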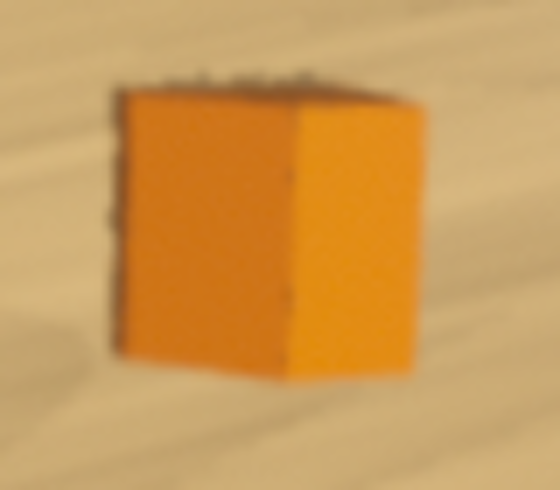

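```bash
python3 -m crank '{"plan":[{"delta_rot":[0,0,1],"travel":[0.05,0.7,0.1],"fingers":0.5},{"delta_rot":[0,0,2],"travel":[0.1,1.4,0.1],"fingers":0.5},{"delta_rot":[0,0,3],"travel":[0.15,2.1,0.1],"fingers":0.5},{"delta_rot":[0,0,4],"travel":[0.2,2.8,0.1],"fingers":0.5},{"delta_rot":[0,0,5],"travel":[0.25,3.5,0.1],"fingers":0.5},{"delta_rot":[0,0,6],"travel":[0.3,4.2,0.1],"fingers":0.5},{"delta_rot":[0,0,7],"travel":[0.35,4.9,0.1],"fingers":0.5},{"delta_rot":[0,0,8],"travel":[0.4,5.6,0.1],"fingers":0.5},{"delta_rot":[0,0,9],"travel":[0.45,6.2,0.1],"fingers":0.5},{"delta_rot":[0,0,10],"travel":[0.5,6.6,0.13],"fingers":0.5},{"delta_rot":[0,0,10.62],"travel":[0.53,6.81,0.13],"fingers":0.5},{"delta_rot":[0,0,10.62],"travel":[0.53,6.81,0.13],"fingers":0.5},{"delta_rot":[0,0,10.62],"travel":[0.53,6.81,0.13],"fingers":0.5}]}'
python3 - <<'E'
from h import *
f,M=look('wrist',['chock'],'w4.png')
h=cv2.cvtColor(f['image'],cv2.COLOR_BGR2HSV)
m=trace('wrist','chock')[0]['region']
b=m&(h[...,2]>200); print(m.sum(),b.sum(),np.percentile(h[...,2][m],[5,25,50,75,95]))
for mm,z in ((m,.02),(b,.03)):
    v,u=np.nonzero(mm); p=unproj_w(f,M,np.c_[u,v],z); print(cv2.minAreaRect((p[:,:2]*1000).astype(np.float32)))
v,u=np.nonzero(m); cc=cv2.resize(f['image'][v.min()-10:v.max()+10,u.min()-10:u.max()+10],None,fx=4,fy=4); cv2.imwrite('pics/c4.png',cc)
print(M[:3,3],state()['clock'],state()['joints'].round(2),cc.shape)
E
```

```text
clock: 11.8
ee_pos: [0.551, -0.0081, 0.2005]
tool_rot: [0.0, 0.759, 0.651, -0.0]
force: [0.3, 0.5, -0.0]
opening: 0.75
grip_force: 0.0
wrist chock 0.84 [ 0.5464 -0.021   0.0021]
1851 169 [153. 156. 182. 183. 220.]
((550.0426025390625, -13.59604263305664), (51.103248596191406, 50.50273513793945), 79.43474578857422)
((552.7634887695312, -5.1087493896484375), (35.169315338134766, 37.79520797729492), 68.67054748535156)
[0.56163424 0.06289263 0.36601764] 11.95 [-0.47  0.46  0.54  2.04 -0.35  0.73  0.14] (256, 256, 3)
```

View pics/c4.png

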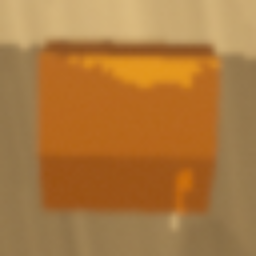

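```bash
python3 -m crank '{"plan":[{"delta_rot":[0,0,0.15],"travel":[-0.1,0,1.3],"fingers":0.5},{"delta_rot":[0,0,0.15],"travel":[-0.1,0,2.7],"fingers":0.5},{"delta_rot":[0,0,0.15],"travel":[-0.1,0,4.1],"fingers":0.5},{"delta_rot":[0,0,0.15],"travel":[-0.1,0,5.4],"fingers":0.5},{"delta_rot":[0,0,0.15],"travel":[-0.1,0,6.2],"fingers":0.5},{"delta_rot":[0,0,0.15],"travel":[-0.1,0,6.5],"fingers":0.5},{"delta_rot":[0,0,0.15],"travel":[-0.1,0,6.5],"fingers":0.3},{"delta_rot":[0,0,0.15],"travel":[-0.1,0,6.5],"fingers":0},{"delta_rot":[0,0,0.15],"travel":[-0.1,0,6.5],"fingers":-0.1},{"delta_rot":[0,0,0.15],"travel":[-0.1,0,6.5],"fingers":-0.1},{"delta_rot":[0,0,0.15],"travel":[-0.1,0,6.5],"fingers":-0.1}]}' 20
python3 - <<'E'
from h import *
a=np.radians(-13.9); n=np.array([-np.sin(a),np.cos(a)]); o=np.array([.5043,-.2376])
p=o+n*(.072+.015); print(p)
goto([*p,.15],-13.9)
E
```

```text
clock: 13.05
ee_pos: [0.5515, -0.011, 0.007]
tool_rot: [0.001, 0.767, 0.642, 0.001]
force: [-1.5, -0.4, 8.1]
opening: 0.533
grip_force: 20.0
[ 0.52519984 -0.15314767]
travel [-4.816 -0.013 -4.769] rot [ 0.017 -0.004  0.464]
```

```bash
python3 - <<'E'
from h import *
goto([.5242,-.157,.11],-13.9)
E
python3 -m crank '{"plan":[{"delta_rot":[0,0,0],"travel":[0,0,-0.3],"fingers":-0.1},{"delta_rot":[0,0,0],"travel":[0,0,-1.5],"fingers":-0.1},{"delta_rot":[0,0,0],"travel":[0,0,-3],"fingers":-0.1},{"delta_rot":[0,0,0.46],"travel":[-1,0,-3.5],"fingers":-0.1},{"delta_rot":[0,0,0.46],"travel":[-2.3,0,-3.5],"fingers":-0.1},{"delta_rot":[0,0,0.46],"travel":[-3.6,0,-3.5],"fingers":-0.1},{"delta_rot":[0,0,0.46],"travel":[-4.65,-0.01,-3.5],"fingers":-0.1},{"delta_rot":[0,0,0.46],"travel":[-4.65,-0.01,-3.5],"fingers":-0.1},{"delta_rot":[0,0,0.46],"travel":[-4.65,-0.01,-3.5],"fingers":-0.1}]}'
python3 - <<'E'
from h import *
f,M=look('wrist',['chock','slim','laid','pad','seat','groove','cradle'],'w5.png'); 
for n,z in (('slim',.042),('laid',.042),('chock',.12)): pose(n,'wrist',z,f,M)
look('scene',['chock','slim','laid'])
look('top',['chock','slim','laid'])
s=state();print(s['clock'],s['ee_pos'],s['tool_rot'],s['force'])
goto([.5242,-.157,.11],-13.9,s)
E
```

```text
travel [-4.949 -0.026 -3.436] rot [ 0.017 -0.004  0.464]
clock: 13.95
ee_pos: [0.5254, -0.1486, 0.1113]
tool_rot: [0.0, 0.788, 0.616, 0.0]
force: [0.4, -0.0, -1.8]
opening: 0.54
grip_force: 20.0
wrist chock 0.95 [ 0.5195 -0.1609  0.1085]
wrist slim 0.46 [ 0.5185 -0.1634  0.0086]
wrist laid 0.91 [ 0.4984 -0.2648  0.0382]
wrist laid 0.73 [ 0.7751 -0.1487 -0.0026]
wrist pad 0.91 [ 0.7804 -0.2844  0.0126]
wrist pad 0.89 [ 0.5214 -0.1635  0.0093]
wrist pad 0.72 [ 0.2616 -0.2312  0.0102]
wrist laid 0.93 3778 c [ 0.4963 -0.2671] ang -14.36 sd [0.0108 0.0361] rect [ 495.9 -267. ] [ 39.5 135.8] 75.1
wrist laid 0.23 6028 c [ 0.5294 -0.1446] ang -15.41 sd [0.0122 0.043 ] rect [ 526.6 -153. ] [ 54.6 133.1] 74.0
wrist chock 0.71 7566 c [ 0.5256 -0.1469] ang -14.84 sd [0.0137 0.0154] rect [ 525.3 -148.1] [49.1 55.2] 76.0
wrist chock 0.51 5884 c [ 0.5338 -0.1228] ang -15.54 sd [0.0081 0.0286] rect [ 531.7 -128.5] [36.3 88.3] 74.0
scene chock 0.56 [ 0.5271 -0.157   0.1043]
scene slim 0.79 [ 0.5138 -0.2126  0.0421]
scene laid 0.58 [ 0.4971 -0.2676  0.0407]
top laid 0.74 [ 0.4961 -0.2627  0.0424]
14.9 [ 0.52564022 -0.14830802  0.1106455 ] [3.32791245e-05 7.87433167e-01 6.16400037e-01 2.60547240e-05] [-0.09541563  0.21668735 -0.96317004]
travel [-0.293  0.023  0.022] rot [ 0.001 -0.     0.001]
```

View pics/w5.png

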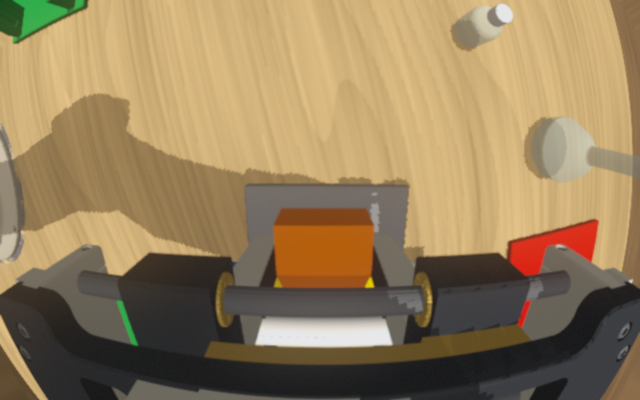

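Run:
```python
from h import *
s=state(); f=grab_frame('wrist'); M=T(f,s)
g=f['image'].astype(int)[200:240,315:331].mean(1).round().astype(int); print([(200+i,*r) for i,r in enumerate(g)][::2])
a=np.radians(-13.9); n=np.array([-np.sin(a),np.cos(a)])
for v in (207,208,209): print(v,'bottom',(unproj_w(f,M,[(323,v)],.1036)[0,:2]-s['ee_pos'][:2])@n)
for v in (221,223,225): print(v,'top',(unproj_w(f,M,[(323,v)],.1336)[0,:2]-s['ee_pos'][:2])@n)
for v in (183,184,185,186): print(v,'base edge', unproj_w(f,M,[(325,v)],.01)[0,:2]@n, np.array([.5043,-.2376])@n+.105)
```

```text
[(200, np.int64(102), np.int64(107), np.int64(115)), (202, np.int64(102), np.int64(107), np.int64(115)), (204, np.int64(102), np.int64(106), np.int64(115)), (206, np.int64(99), np.int64(104), np.int64(115)), (208, np.int64(62), np.int64(86), np.int64(123)), (210, np.int64(26), np.int64(69), np.int64(128)), (212, np.int64(25), np.int64(68), np.int64(128)), (214, np.int64(24), np.int64(68), np.int64(128)), (216, np.int64(24), np.int64(67), np.int64(128)), (218, np.int64(23), np.int64(67), np.int64(127)), (220, np.int64(23), np.int64(67), np.int64(128)), (222, np.int64(22), np.int64(66), np.int64(127)), (224, np.int64(21), np.int64(69), np.int64(134)), (226, np.int64(17), np.int64(92), np.int64(173)), (228, np.int64(16), np.int64(97), np.int64(182)), (230, np.int64(17), np.int64(97), np.int64(182)), (232, np.int64(15), np.int64(97), np.int64(182)), (234, np.int64(14), np.int64(96), np.int64(182)), (236, np.int64(14), np.int64(96), np.int64(182)), (238, np.int64(14), np.int64(96), np.int64(181))]
207 bottom 0.0209389494184939
208 bottom 0.020332800022855552
209 bottom 0.019725485084020878
221 top 0.02265395149749098
223 top 0.02162171835408248
225 top 0.020584794977866718
183 base edge -0.002308046506407313 -0.004495234201694065
184 base edge -0.00320674330997589 -0.004495234201694065
185 base edge -0.004106687949992971 -0.004495234201694065
186 base edge -0.005007901831698913 -0.004495234201694065
```

```bash
python3 -m crank '{"plan":[{"delta_rot":[0,0,0],"travel":[-0.27,0.02,0.5],"fingers":-0.1},{"delta_rot":[0,0,0],"travel":[-0.27,0.02,1.5],"fingers":-0.1},{"delta_rot":[0,0,0],"travel":[-0.27,0.02,2.3],"fingers":-0.1},{"delta_rot":[0,0,0],"travel":[-0.27,0.02,2.7],"fingers":-0.1},{"delta_rot":[0,0,0],"travel":[-0.27,0.02,2.9],"fingers":-0.1},{"delta_rot":[0,0,0],"travel":[-0.27,0.02,3],"fingers":-0.1},{"delta_rot":[0,0,0],"travel":[-0.27,0.02,3.06],"fingers":-0.1},{"delta_rot":[0,0,0],"travel":[-0.27,0.02,3.06],"fingers":-0.1}]}'
```

```text
clock: 15.75
ee_pos: [0.5246, -0.1563, 0.0194]
tool_rot: [0.0, 0.787, 0.616, 0.0]
force: [0.5, 0.3, -1.7]
opening: 0.537
grip_force: 20.0
```

```bash
python3 -m crank '{"plan":[{"delta_rot":[0,0,0],"travel":[0,0,0.04],"fingers":-0.1},{"delta_rot":[0,0,0],"travel":[0,0,0.07],"fingers":-0.1},{"delta_rot":[0,0,0],"travel":[0,0,0.07],"fingers":-0.1}]}'
```

```text
clock: 16.05
ee_pos: [0.5246, -0.1562, 0.017]
tool_rot: [0.0, 0.787, 0.617, 0.0]
force: [0.4, 0.1, 1.0]
opening: 0.539
grip_force: 20.0
```

```bash
python3 -m crank '{"plan":[{"delta_rot":[0,0,0],"travel":[-0.2,0,0],"fingers":-0.1},{"delta_rot":[0,0,0],"travel":[-0.45,0,0],"fingers":-0.1},{"delta_rot":[0,0,0],"travel":[-0.65,0,0],"fingers":-0.1},{"delta_rot":[0,0,0],"travel":[-0.75,0,0],"fingers":-0.1},{"delta_rot":[0,0,0],"travel":[-0.8,0,0],"fingers":-0.1},{"delta_rot":[0,0,0],"travel":[-0.8,0,0],"fingers":-0.1}]}'
```

```text
clock: 16.65
ee_pos: [0.5186, -0.1801, 0.017]
tool_rot: [0.0, 0.788, 0.616, 0.0]
force: [-0.6, 1.9, 6.7]
opening: 0.535
grip_force: 20.0
```

```bash
python3 -m crank '{"plan":[{"delta_rot":[0,0,0],"travel":[-0.03,0,0],"fingers":-0.1},{"delta_rot":[0,0,0],"travel":[-0.05,0,0],"fingers":-0.1},{"delta_rot":[0,0,0],"travel":[-0.05,0,0],"fingers":-0.1}]}'
```

```text
clock: 16.95
ee_pos: [0.5183, -0.181, 0.017]
tool_rot: [-0.0, 0.787, 0.616, 0.0]
force: [1.5, 5.1, 7.0]
opening: 0.536
grip_force: 20.0
```

```bash
python3 -m crank '{"plan":[{"delta_rot":[0,0,0],"travel":[-0.03,0,-0.01],"fingers":-0.1},{"delta_rot":[0,0,0],"travel":[-0.03,0,-0.01],"fingers":-0.1}]}'
```

```text
clock: 17.15
ee_pos: [0.5177, -0.1827, 0.017]
tool_rot: [0.0, 0.788, 0.616, -0.0]
force: [0.6, 1.5, 4.4]
opening: 0.533
grip_force: 20.0
```

```bash
python3 -m crank '{"plan":[{"delta_rot":[0,0,0],"travel":[-0.03,0,0],"fingers":-0.1},{"delta_rot":[0,0,0],"travel":[-0.03,0,0],"fingers":-0.1}]}'
```

```text
clock: 17.35
ee_pos: [0.5176, -0.183, 0.017]
tool_rot: [-0.0, 0.787, 0.616, -0.0]
force: [0.5, 1.4, 3.8]
opening: 0.537
grip_force: 20.0
```

Run:
```python
from h import *
look('scene',['slim','laid','chock'],'s6.png')
f=cv2.imread('pics/s6.png')[160:260,190:320]; cv2.imwrite('pics/c6.png',cv2.resize(f,None,fx=6,fy=6,interpolation=cv2.INTER_CUBIC))
```

```text
scene slim 0.89 [ 0.5122 -0.2109  0.0405]
scene laid 0.73 [ 0.4967 -0.2707  0.0416]
scene chock 0.63 [ 0.5171 -0.1915  0.0122]
```

View pics/c6.png

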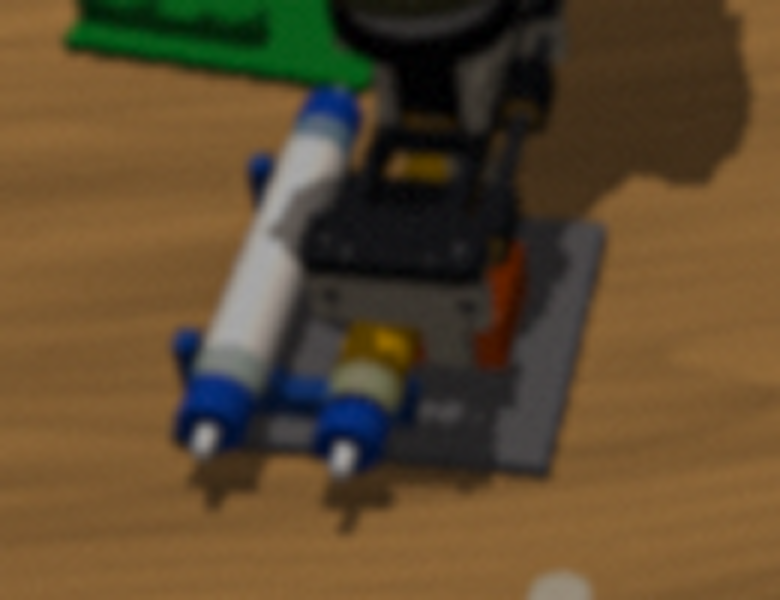

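The crop shows slim at (350,440) still level in its V and the chock held at (505,305). I'll keep creeping until the force shows contact.

```bash
python3 -m crank '{"plan":[{"delta_rot":[0,0,0],"travel":[-0.03,0,0],"fingers":-0.1},{"delta_rot":[0,0,0],"travel":[-0.03,0,0],"fingers":-0.1}]}'; python3 -m crank '{"plan":[{"delta_rot":[0,0,0],"travel":[-0.02,0,0],"fingers":-0.1},{"delta_rot":[0,0,0],"travel":[-0.02,0,0],"fingers":-0.1}]}'
```

```text
clock: 17.75
ee_pos: [0.5175, -0.1835, 0.0171]
tool_rot: [-0.0, 0.787, 0.617, 0.0]
force: [-0.2, 3.1, 3.2]
opening: 0.536
grip_force: 20.0
clock: 17.95
ee_pos: [0.5174, -0.184, 0.0171]
tool_rot: [-0.0, 0.787, 0.617, 0.0]
force: [0.2, 3.3, 3.4]
opening: 0.536
grip_force: 20.0
```

```bash
python3 -m crank '{"plan":[{"delta_rot":[0,0,0],"travel":[0,0,0],"fingers":0.2},{"delta_rot":[0,0,0],"travel":[0,0,0],"fingers":0.4},{"delta_rot":[0,0,0],"travel":[0,0,0],"fingers":0.5},{"delta_rot":[0,0,0],"travel":[0,0,0],"fingers":0.5},{"delta_rot":[0,0,0],"travel":[0,0,-0.5],"fingers":0.5},{"delta_rot":[0,0,0],"travel":[0,0,-1.5],"fingers":0.5},{"delta_rot":[0,0,0],"travel":[0.3,0,-3],"fingers":0.5},{"delta_rot":[0,0,0],"travel":[0.6,0,-4.5],"fingers":0.5},{"delta_rot":[0,0,0],"travel":[1,0,-6],"fingers":0.5},{"delta_rot":[0,0,0],"travel":[1,0,-7.5],"fingers":0.5},{"delta_rot":[0,0,0],"travel":[1,0,-7.5],"fingers":0.5},{"delta_rot":[0,0,0],"travel":[1,0,-7.5],"fingers":0.5}]}'
python3 - <<'E'
from h import *
f,M=look('wrist',['slim','laid','chock'],'w7.png')
for n,z in (('slim',.042),('laid',.042),('chock',.03)): pose(n,'wrist',z,f,M)
look('top',['slim','laid','chock','big'],'t7.png')
look('scene',['slim','laid','chock'])
s=state();print(s['clock'],s['joints'].round(2)); goto([.5315,.245,.25],84,s)
E
```

```text
clock: 19.15
ee_pos: [0.5246, -0.1548, 0.2429]
tool_rot: [0.0, 0.787, 0.617, 0.001]
force: [0.1, 0.5, -0.1]
opening: 0.748
grip_force: 0.0
wrist slim 0.65 [ 0.5139 -0.2091  0.0433]
wrist laid 0.79 [ 0.4972 -0.2641  0.0381]
wrist chock 0.62 [ 0.5142 -0.1965  0.0123]
wrist slim 0.72 3833 c [ 0.5138 -0.2102] ang -13.71 sd [0.0091 0.0584] rect [ 513.8 -211. ] [ 32.3 222.5] 76.2
wrist laid 0.83 2711 c [ 0.4975 -0.2663] ang -14.84 sd [0.0097 0.0464] rect [ 498.4 -266.5] [ 33.8 170.8] 75.3
wrist chock 0.83 1180 c [ 0.5183 -0.179 ] ang -14.47 sd [0.0108 0.0148] rect [ 518.2 -179.1] [36.5 51.1] 76.2
wrist chock 0.25 6701 c [ 0.5188 -0.1861] ang -70.82 sd [0.0439 0.0443] rect [ 510.2 -216. ] [175.3 143.2] 75.4
top laid 0.96 [ 0.4981 -0.2624  0.042 ]
top big 0.83 [0.5314 0.2467 0.0615]
top big 0.74 [ 0.6045 -0.4647  0.0037]
top big 0.35 [ 7.770e-01 -1.507e-01 -7.000e-04]
scene slim 0.73 [ 0.5172 -0.213   0.0413]
scene slim 0.27 [ 0.6948 -0.0256  0.0027]
scene laid 0.78 [ 0.4982 -0.2707  0.0419]
scene laid 0.49 [ 0.5147 -0.1933  0.0134]
scene laid 0.3 [ 0.5164 -0.2137  0.0413]
scene chock 0.62 [ 0.5157 -0.1916  0.0111]
19.95 [-0.25  0.41  0.6   2.01 -0.31  0.82  0.29]
travel [13.003 -2.975 -0.266] rot [ 0.    -0.    10.264]
```

View pics/w7.png

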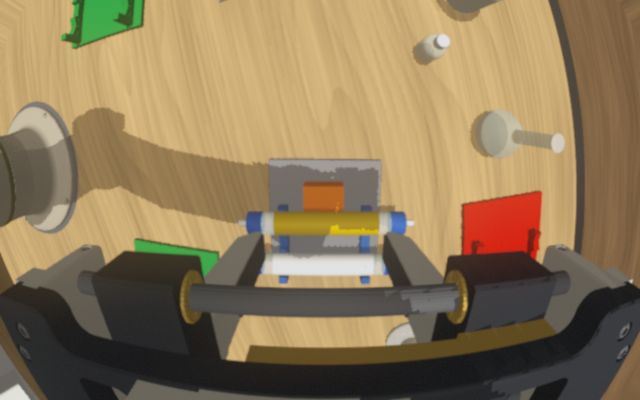

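```bash
python3 -m crank '{"plan":[{"delta_rot":[0,0,1],"travel":[1.1,-0.3,-0.25],"fingers":0.7},{"delta_rot":[0,0,2],"travel":[2.4,-0.6,-0.25],"fingers":0.7},{"delta_rot":[0,0,3],"travel":[3.7,-0.9,-0.25],"fingers":0.7},{"delta_rot":[0,0,4],"travel":[5,-1.2,-0.25],"fingers":0.7},{"delta_rot":[0,0,5],"travel":[6.3,-1.5,-0.25],"fingers":0.7},{"delta_rot":[0,0,6],"travel":[7.6,-1.8,-0.25],"fingers":0.7},{"delta_rot":[0,0,7],"travel":[8.9,-2.1,-0.25],"fingers":0.7},{"delta_rot":[0,0,8],"travel":[10.2,-2.4,-0.25],"fingers":0.7},{"delta_rot":[0,0,9],"travel":[11.5,-2.7,-0.25],"fingers":0.7},{"delta_rot":[0,0,10],"travel":[12.5,-2.9,-0.25],"fingers":0.7},{"delta_rot":[0,0,10.26],"travel":[13,-2.97,-0.25],"fingers":0.7},{"delta_rot":[0,0,10.26],"travel":[13,-2.97,-0.25],"fingers":0.7},{"delta_rot":[0,0,10.26],"travel":[13,-2.97,-0.25],"fingers":0.7}]}'
python3 - <<'E'
from h import *
f,M=look('wrist',['big'],'w8.png'); pose('big','wrist',.06,f,M)
s=state();print(s['clock'],s['opening'],s['joints'].round(2)); goto([.5315,.246,.048],84,s)
E
```

```text
clock: 21.25
ee_pos: [0.5315, 0.2442, 0.2494]
tool_rot: [0.0, 0.999, -0.051, 0.0]
force: [-0.2, -0.5, -0.3]
opening: 0.845
grip_force: 0.0
wrist big 0.8 [0.5315 0.2439 0.0617]
wrist big 0.97 8319 c [0.5356 0.2433] ang -5.65 sd [0.0161 0.0607] rect [532.1 243.9] [ 58.2 225.5] 84.2
wrist big 0.47 3244 c [0.6955 0.2314] ang -6.36 sd [0.0157 0.0238] rect [701.2 230.5] [56.9 90.4] 83.9
21.4 0.8509778338188564 [-1.18  0.59  1.04  1.93 -0.61  0.98 -1.53]
travel [-0.018 -0.085  6.73 ] rot [-0.003 -0.001 -0.006]
```

```bash
python3 -m crank '{"plan":[{"delta_rot":[0,0,0],"travel":[0,-0.02,1.4],"fingers":0.7},{"delta_rot":[0,0,0],"travel":[0,-0.02,2.9],"fingers":0.7},{"delta_rot":[0,0,0],"travel":[0,-0.02,4.3],"fingers":0.7},{"delta_rot":[0,0,0],"travel":[0,-0.02,5.6],"fingers":0.7},{"delta_rot":[0,0,0],"travel":[0,-0.02,6.4],"fingers":0.7},{"delta_rot":[0,0,0],"travel":[0,-0.02,6.73],"fingers":0.7},{"delta_rot":[0,0,0],"travel":[0,-0.02,6.73],"fingers":0.5},{"delta_rot":[0,0,0],"travel":[0,-0.02,6.73],"fingers":0.2},{"delta_rot":[0,0,0],"travel":[0,-0.02,6.73],"fingers":0},{"delta_rot":[0,0,0],"travel":[0,-0.02,6.73],"fingers":0},{"delta_rot":[0,0,0],"travel":[0,-0.02,6.73],"fingers":0},{"delta_rot":[0,0,0],"travel":[0,-0.02,6.73],"fingers":0}]}' 30
```

```text
clock: 22.6
ee_pos: [0.5324, 0.245, 0.049]
tool_rot: [-0.0, 0.999, -0.052, 0.001]
force: [-0.6, -2.4, 7.9]
opening: 0.593
grip_force: 30.0
```

```bash
python3 - <<'E'
from h import *
goto([.5043,-.2376,.2],76.1)
E
python3 -m crank '{"plan":[{"delta_rot":[0,0,0],"travel":[0,0,-0.3],"fingers":0},{"delta_rot":[0,0,0],"travel":[0,0,-1],"fingers":0},{"delta_rot":[0,0,0],"travel":[0,0,-2],"fingers":0},{"delta_rot":[0,0,0],"travel":[0,0,-3],"fingers":0},{"delta_rot":[0,0,0],"travel":[0,0,-4],"fingers":0},{"delta_rot":[0,0,0],"travel":[0,0,-5],"fingers":0},{"delta_rot":[0,0,0],"travel":[0,0,-5],"fingers":0}]}'
```

```text
travel [ 0.754 16.095 -5.038] rot [-0.004 -0.014  0.989]
clock: 23.3
ee_pos: [0.533, 0.246, 0.2013]
tool_rot: [-0.001, 0.999, -0.052, 0.002]
force: [0.4, 0.4, -5.5]
opening: 0.594
grip_force: 30.0
```

```bash
python3 -m crank '{"plan":[{"delta_rot":[0,0,0.1],"travel":[0,0.6,0],"fingers":0},{"delta_rot":[0,0,0.2],"travel":[0.1,1.7,0],"fingers":0},{"delta_rot":[0,0,0.3],"travel":[0.15,3,0],"fingers":0},{"delta_rot":[0,0,0.4],"travel":[0.2,4.3,0],"fingers":0},{"delta_rot":[0,0,0.5],"travel":[0.27,5.6,0],"fingers":0},{"delta_rot":[0,0,0.6],"travel":[0.33,6.9,0],"fingers":0},{"delta_rot":[0,0,0.7],"travel":[0.4,8.2,0],"fingers":0},{"delta_rot":[0,0,0.8],"travel":[0.45,9.5,0],"fingers":0},{"delta_rot":[0,0,0.99],"travel":[0.5,10.8,0],"fingers":0},{"delta_rot":[0,0,0.99],"travel":[0.57,12.1,0],"fingers":0},{"delta_rot":[0,0,0.99],"travel":[0.63,13.4,0],"fingers":0},{"delta_rot":[0,0,0.99],"travel":[0.7,14.6,0],"fingers":0},{"delta_rot":[0,0,0.99],"travel":[0.74,15.5,0],"fingers":0},{"delta_rot":[0,0,0.99],"travel":[0.75,16,0],"fingers":0},{"delta_rot":[0,0,0.99],"travel":[0.75,16.1,0],"fingers":0},{"delta_rot":[0,0,0.99],"travel":[0.75,16.1,0],"fingers":0},{"delta_rot":[0,0,0.99],"travel":[0.75,16.1,0],"fingers":0}]}'
python3 - <<'E'
from h import *
f,M=look('wrist',['big','slim','laid','chock'],'w9.png'); pose('big','wrist',.211,f,M); pose('slim','wrist',.042,f,M); pose('laid','wrist',.042,f,M)
look('top',['big']); look('scene',['big','slim','laid','chock'])
s=state();print(s['clock'],s['ee_pos'],s['joints'].round(2)); goto([.5043,-.2376,.07],76.1,s)
E
```

```text
clock: 25.0
ee_pos: [0.5035, -0.2359, 0.197]
tool_rot: [-0.001, 0.993, -0.12, -0.001]
force: [0.1, 0.4, -5.1]
opening: 0.594
grip_force: 30.0
wrist big 0.71 [ 0.5024 -0.2361  0.2111]
wrist big 0.54 [ 0.5203 -0.1663  0.0054]
wrist chock 0.65 [ 0.5197 -0.1637  0.0068]
wrist big 0.56 27999 c [ 0.5403 -0.2462] ang -13.55 sd [0.0158 0.044 ] rect [ 526.  -242.7] [ 56.3 176.7] 76.3
wrist big 0.45 3115 c [ 0.5565 -0.2118] ang -15.5 sd [0.0045 0.0193] rect [ 553.9 -212.3] [17.5 64.3] 76.0
top big 0.84 [ 0.5045 -0.2369  0.206 ]
scene big 0.75 [ 0.5048 -0.2393  0.2094]
scene big 0.49 [ 0.6969 -0.025   0.0022]
scene slim 0.57 [ 0.5178 -0.2136  0.039 ]
scene laid 0.65 [ 0.4955 -0.2677  0.0468]
25.75 [ 0.50387326 -0.23725961  0.19765061] [-0.25  0.58  0.91  2.04 -0.62  0.82 -0.79]
travel [0.016 0.008 4.255] rot [-0.    -0.     0.001]
```

View pics/w9.png

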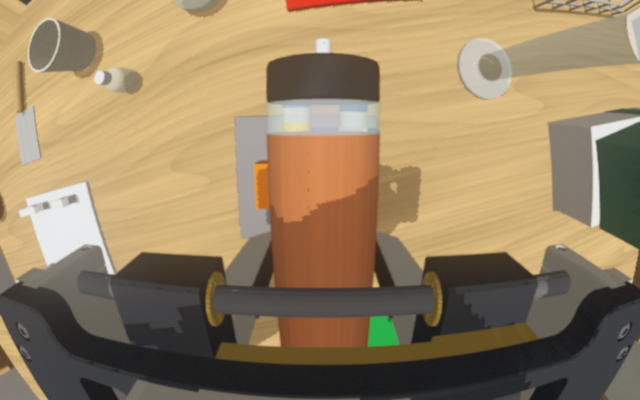

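```bash
python3 -m crank '{"plan":[{"delta_rot":[0,0,0],"travel":[0.01,0.01,0.5],"fingers":0},{"delta_rot":[0,0,0],"travel":[0.01,0.01,1.2],"fingers":0},{"delta_rot":[0,0,0],"travel":[0.01,0.01,2],"fingers":0},{"delta_rot":[0,0,0],"travel":[0.01,0.01,2.8],"fingers":0},{"delta_rot":[0,0,0],"travel":[0.01,0.01,3.4],"fingers":0},{"delta_rot":[0,0,0],"travel":[0.01,0.01,3.8],"fingers":0},{"delta_rot":[0,0,0],"travel":[0.01,0.01,4.05],"fingers":0},{"delta_rot":[0,0,0],"travel":[0.01,0.01,4.2],"fingers":0},{"delta_rot":[0,0,0],"travel":[0.01,0.01,4.3],"fingers":0},{"delta_rot":[0,0,0],"travel":[0.01,0.01,4.3],"fingers":0},{"delta_rot":[0,0,0],"travel":[0.01,0.01,4.3],"fingers":0}]}'
python3 -m crank '{"plan":[{"delta_rot":[0,0,0],"travel":[0,0,0.04],"fingers":0},{"delta_rot":[0,0,0],"travel":[0,0,0.07],"fingers":0},{"delta_rot":[0,0,0],"travel":[0,0,0.07],"fingers":0}]}'
```

```text
clock: 26.85
ee_pos: [0.5044, -0.2377, 0.0691]
tool_rot: [0.0, 0.993, -0.121, 0.0]
force: [-0.4, -0.2, -4.7]
opening: 0.594
grip_force: 30.0
clock: 27.15
ee_pos: [0.5042, -0.2375, 0.0666]
tool_rot: [-0.0, 0.993, -0.121, 0.0]
force: [0.4, 0.6, -4.5]
opening: 0.593
grip_force: 30.0
```

```bash
python3 -m crank '{"plan":[{"delta_rot":[0,0,0],"travel":[0,0,0.03],"fingers":0},{"delta_rot":[0,0,0],"travel":[0,0,0.06],"fingers":0},{"delta_rot":[0,0,0],"travel":[0,0,0.06],"fingers":0}]}'
python3 -m crank '{"plan":[{"delta_rot":[0,0,0],"travel":[0,0,0.03],"fingers":0},{"delta_rot":[0,0,0],"travel":[0,0,0.03],"fingers":0}]}'
```

```text
clock: 27.45
ee_pos: [0.504, -0.2376, 0.0646]
tool_rot: [-0.0, 0.993, -0.121, -0.0]
force: [-0.3, 0.3, -4.2]
opening: 0.596
grip_force: 30.0
clock: 27.65
ee_pos: [0.5041, -0.2376, 0.0638]
tool_rot: [-0.0, 0.993, -0.121, 0.0]
force: [-0.2, -0.1, -4.3]
opening: 0.592
grip_force: 30.0
```

```bash
python3 -m crank '{"plan":[{"delta_rot":[0,0,0],"travel":[0,0,0.03],"fingers":0},{"delta_rot":[0,0,0],"travel":[0,0,0.03],"fingers":0}]}'
python3 -m crank '{"plan":[{"delta_rot":[0,0,0],"travel":[0,0,0.03],"fingers":0},{"delta_rot":[0,0,0],"travel":[0,0,0.03],"fingers":0}]}'
```

```text
clock: 27.85
ee_pos: [0.5043, -0.2374, 0.0635]
tool_rot: [-0.0, 0.993, -0.121, 0.0]
force: [-1.1, 2.4, 2.0]
opening: 0.597
grip_force: 30.0
clock: 28.05
ee_pos: [0.5044, -0.2372, 0.0631]
tool_rot: [-0.001, 0.993, -0.121, 0.001]
force: [-2.2, 3.6, 10.7]
opening: 0.6
grip_force: 30.0
```

```bash
python3 -m crank '{"plan":[{"delta_rot":[0,0,0],"travel":[0,0,-0.02],"fingers":0},{"delta_rot":[0,0,0],"travel":[0,0,-0.02],"fingers":0.22},{"delta_rot":[0,0,0],"travel":[0,0,-0.02],"fingers":0.3},{"delta_rot":[0,0,0],"travel":[0,0,-0.02],"fingers":0.5},{"delta_rot":[0,0,0],"travel":[0,0,-0.02],"fingers":0.6},{"delta_rot":[0,0,0],"travel":[0,0,-0.02],"fingers":0.6},{"delta_rot":[0,0,0],"travel":[0,0,-0.02],"fingers":0.6},{"delta_rot":[0,0,0],"travel":[0,0,-0.5],"fingers":0.6},{"delta_rot":[0,0,0],"travel":[0,0,-1.5],"fingers":0.6},{"delta_rot":[0,0,0],"travel":[0,0,-3],"fingers":0.6},{"delta_rot":[0,0,0],"travel":[0,0,-4.5],"fingers":0.6},{"delta_rot":[0,0,0],"travel":[0,0,-6],"fingers":0.6},{"delta_rot":[0,0,0],"travel":[0,0,-6],"fingers":0.6}]}'
python3 - <<'E'
from h import *
f,M=look('wrist',['big','slim','laid','chock'],'w10.png'); pose('big','wrist',.074,f,M)
look('top',['big','laid','slim','chock']); look('scene',['big','slim','laid','chock'],'s10.png')
cv2.imwrite('pics/c10.png',np.hstack([cv2.resize(cv2.imread('pics/s10.png')[150:270,190:330],(420,360)),cv2.resize(f['image'],None,fx=.58,fy=.58)[:360].copy() if 0 else cv2.resize(f['image'],(380,360))]))
print(state()['clock'])
E
```

```text
clock: 29.35
ee_pos: [0.5058, -0.2395, 0.247]
tool_rot: [0.001, 0.993, -0.121, 0.004]
force: [0.4, 1.1, -0.6]
opening: 0.802
grip_force: 0.0
wrist big 0.57 [ 0.504  -0.2371  0.0754]
wrist slim 0.78 [ 0.5127 -0.2065  0.0395]
wrist slim 0.44 [ 0.6399  0.4209 -0.0011]
wrist laid 0.86 [ 0.4967 -0.2637  0.0387]
wrist chock 0.81 [ 0.5123 -0.1943  0.0102]
wrist big 0.71 9029 c [ 0.5079 -0.2392] ang -13.76 sd [0.016  0.0609] rect [ 504.3 -238. ] [ 56.8 225.1] 76.2
top big 0.7 [ 0.5043 -0.2357  0.0745]
top laid 0.62 [ 0.5008 -0.2623  0.0411]
scene big 0.55 [ 0.5056 -0.2399  0.0765]
scene slim 0.78 [ 0.5192 -0.2136  0.0423]
scene slim 0.72 [0.7789 0.0506 0.003 ]
scene chock 0.5 [ 0.5197 -0.1911  0.0107]
30.15
```

View pics/c10.png

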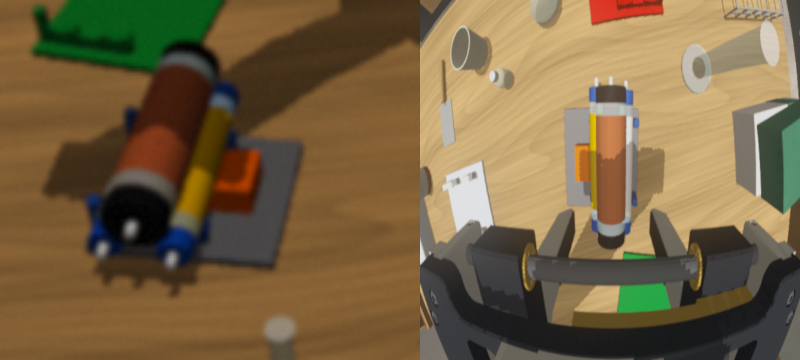

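The crop shows big at (160,140) resting on both slim columns, with the chock at (238,180) snug against the outer one. The spot heights agree: big at about 75 mm, slim at about 41 mm and chock at about 10 mm. I'm handing it in.

```bash
python3 -c "
from station import *
print(close_job())"
```

```text
the job is handed in; nothing more can be done
None
```

The job is handed in (the verdict was not shown): the slim column lies in its V with the chock snug under its outer side, and the big column rests released in the groove, at about 30 s of the 72 s allowed.

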